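# Seat the proud tube and start the heater

### The arm

A 6-joint arm with a two-finger parallel gripper is mounted at the origin on the work surface. World frame = base frame: x ahead of the robot, y to its left, z up, the work surface at z = 0. Lengths are in m, angles in rad, forces in N, time in s.
With the tool pointing down it reaches from about 0.375 to 0.9 m from the base axis. Payload 3.1 kg.
Tool frame: the origin (TCP) lies at the very end of the fingers, on their centre line; the grasp point (between the pads) lies 19 mm behind it (manip.tcp_to_grasp is the distance from the TCP to the grasp point, in m); z points along the fingers, y is the line along which they close (so a half turn about z gives the same grasp; the last joint's range is limited). The gripper opens to 85 mm and grips with 20 to 120 N. Pads are 22 mm wide; open, the fingers measure 114 mm over their backs; the gripper's body (76 mm by 85 mm) begins 54 mm behind the grasp point. The pads swing forward as they close: fully open they stand 13 mm farther back than shut.
Start: joints at [1.058, 0.527, 1.433, -0, 1.181, -0.178], TCP at [0.205, 0.59, 0.231] pointing down, gripper open.
Joint ranges: [-3.08, 3.08], [-0.75, 2.2], [0.22, 2.44], [-1.43, 4.57], [0, 2.65], [-2.85, 2.85]. Speed limits (rad/s): [2.79, 2.79, 3.14, 3.14, 3.14, 3.14].

### API

Orientations are given as a unit quaternion [x, y, z, w].
In Python, from station import manip gives the robot as it stands. The module is installed in compiled form; this text tells all that it offers.
- The arm moves only by the tool step_arm, never from a script. Its argument "commands" is one flat list of numbers, 6 for each row, row after row: the shift along the tool's x, y, z in m, then the turn, a rotation vector about the tool's x, y, z in degrees. A call has exactly 10 rows; each row is the pose to reach, as a shift and turn from the pose commanded when the call began, along the tool's axes at that moment; what a row does not reach only later rows make up. A row lasts 1/10 s, in which the tool goes at most 50 mm and 8.59 degrees, less where a joint would pass 70% of its speed; a pose out of reach is approached as far as the arm can. A call with a gripper value outside its range is refused whole. "jaw" is the opening in per cent of the stroke, from 0 (shut) to 100 (fully open), set as the call begins (left out, the last holds). The fingers move at their own pace and stop on an object; "grip_force" is the grip in N (left out, the last holds). Time passes only in rows, so rows that repeat a pose let the fingers close, or fill a call up. It gives the time, the measured TCP pose, the force, the opening and the grip force at its end, in the units of the state.
- manip.sense(): the state, without advancing time (a new reading comes with each control period).
- manip.snapshot(name): name is "side" or "top"; returns a dict with "pixels" (480x640x3 uint8, blue, green, red), "fx", "fy", "cx", "cy" (pixels), "R" (3x3) and "t" (3): a world point X has camera coordinates R X + t. Camera axes: x right, y down, z forward; pixel columns grow to the right and rows downward; lengths in m; the calibration is good to about 2 mm. A picture is of the moment at which its call begins. There is no depth.
- manip.sign_off(): hands the job in; it is judged then, once.
The state is a dict: "t": time; "q": joint angles; "qd": joint speeds; "tau": joint torques, N m; "tcp_pos": TCP position; "tool_rot": TCP orientation; "force": force on the tool from outside, world axes, zero at the start; "ft_torque": the same for the moment, N m; "finger_gap": opening from 0.0 (shut) to 1.0 (fully open); "gripper_force": force on a finger pad.
Only numpy, scipy, OpenCV 4.12 (cv2) and the standard library are available. Lean on these libraries where they do the work, as an engineer would, in place of code of your own. Each camera call takes 0.05 s, during which the arm holds its last target. There are 200 camera calls.

### The job

One sample tube in the heater, the one with the orange cap, has not been pushed in all the way: with your fingertips gently push it straight down until it is fully home, then press the green start key right down, lightly, let it spring back, and withdraw. Leave alone the other tubes (some stand proud on purpose), the red and white keys and everything on the bench; do not pull up or lift anything.

Things in the scene. Friction and masses are not known exactly. Their poses are not given: they have to be found in the camera images.
- bath: grey dry-bath heater fixed to the bench, a box 240 (x) x 310 (y) x 85 mm high, origin at the centre of its underside, z up. Its flat top is at z = +85 mm. On the top, six tube sockets in two rows of three (at x = 0 and x = +65 mm; y = -64, 0, +64 mm, five tubes, any tube in any socket, one socket empty) and, along the -x edge, which faces the robot, three push keys (x = -86 mm; y = -65, 0, +65 mm, any key in any place)
- cap_orange (a point): centre of the top face of the orange screw cap of the one orange-capped sample tube (the tube to push home); flat cap 34 mm in diameter, 16 mm tall. With the tube fully home this point is 105 mm above the underside of the heater (cap resting on its socket ring)
- tube_orange (a joint): how far the orange-capped tube stands proud of home, in m: 0 = fully home, cap resting on its socket ring; larger = raised. It starts 14 to 24 mm proud, moves straight up and down, is a push fit (about 5 N, plus about 15 N per m/s) and stays where it is left. It would come out upwards if pulled
- slot_orange: dark steel socket ring of the orange-capped tube, 41 mm in diameter, 4 mm high, fixed on the heater's top; origin at the centre of its underside, on the tube's axis, 20 mm below the top of the cap when home
- cap_blue1 (a point): centre of the top of the blue cap of another sample tube of the same make, standing 0 to 20 mm proud of home, which must stay as it is
- slot_blue1: socket ring of that blue-capped tube, same as the orange one's
- cap_blue2 (a point): centre of the top of the blue cap of another sample tube of the same make, standing 0 to 20 mm proud of home, which must stay as it is
- slot_blue2: socket ring of that blue-capped tube, same as the orange one's
- cap_white1 (a point): centre of the top of the white cap of another sample tube of the same make, standing 0 to 20 mm proud of home, which must stay as it is
- slot_white1: socket ring of that white-capped tube, same as the orange one's
- cap_white2 (a point): centre of the top of the white cap of another sample tube of the same make, standing 0 to 20 mm proud of home, which must stay as it is
- slot_white2: socket ring of that white-capped tube, same as the orange one's
- key_green (a joint): how far the round green push key (start key, the one to press) is pressed, in m: 0 = up, 0.006 = fully down; it starts to move at 1.5 N and is fully down at 5 N, and springs back
- key_green_top (a point): centre of the top face of the green key, which is 24 mm in diameter, moves straight down and stands 10 mm above the black collar around it when up (collar 40 mm in diameter, 12 mm high; key top 22 mm above the heater's top)
- key_green_base: that black collar of the green key, origin at the centre of its underside on the heater's top
- key_red (a joint): how far the round red push key (stop key, not to be pressed) is pressed, in m: 0 = up, 0.006 = fully down; it starts to move at 1.5 N and is fully down at 5 N, and springs back
- key_red_top (a point): centre of the top face of the red key, which is 24 mm in diameter, moves straight down and stands 10 mm above the black collar around it when up (collar 40 mm in diameter, 12 mm high; key top 22 mm above the heater's top)
- key_white (a joint): how far the round white push key (mode key, not to be pressed) is pressed, in m: 0 = up, 0.006 = fully down; it starts to move at 1.5 N and is fully down at 5 N, and springs back
- key_white_top (a point): centre of the top face of the white key, which is 24 mm in diameter, moves straight down and stands 10 mm above the black collar around it when up (collar 40 mm in diameter, 12 mm high; key top 22 mm above the heater's top)
- vial: small loose sample vial, 22 mm in diameter, 42 mm tall, standing on the heater's top at the side of the sockets; a bystander; origin at the centre of its underside
- flask: white plastic bottle, 72 mm in diameter, 170 mm tall, on the bench; a bystander; origin at the centre of its underside
- jar: glass jar with a metal lid, 90 mm in diameter, 130 mm tall, on the bench; a bystander; origin at the centre of its underside
- beaker: glass beaker, 70 mm in diameter, 90 mm tall, on the bench; a bystander; origin at the centre of its underside
- rack: yellow microtube rack, 160 x 100 x 30 mm, on the bench; a bystander; origin at the centre of its underside

How it is judged:
By the outcome, as a careful person would: the job done as asked, in the order asked, and still so for the second after the job is handed in, with the robot touching nothing.
It also fails if it takes over 38 s, if anything falls off the work surface, if the arm or the gripper's body presses on something with over 40 N, if the wrist force passes 120 N, or if a joint passes its speed limit or range.

## Working session

There is one attempt and no reset: what is moved stays moved. The work goes in short steps, Python scripts to look and compute and a tool call to move; the robot and the scene stay as the last step left them, time stands still between calls to the robot, and variables do not carry over. Pictures are saved under pics/ and viewed, at most 10 in all, crops included, and the job is handed in when it is done.

Besides the shell and the picture viewer there is one more tool, called after "Request:" by a JSON object that holds its "fn" and its "kwargs". step_arm: Moves the arm, as the interface text tells. Its arguments: {"type":"object","properties":{"commands":{"type":"array","items":{"type":"number"}},"jaw":{"type":"number"},"grip_force":{"type":"number"}},"required":["commands"]}

```bash
mkdir -p pics
python3 - <<'E'
from station import manip
import cv2
s=manip.sense();print(s)
for n in("top","side"):
    c=manip.snapshot(n);cv2.imwrite(f"pics/{n}0.png",c["pixels"]);print(n,c["fx"],c["cx"],c["cy"],c["R"],c["t"])
E
```

```text
{'t': 0.0, 'q': array([ 1.05749335e+00,  5.28462666e-01,  1.43393801e+00, -6.64874467e-05,
        1.18139624e+00, -1.78497415e-01]), 'qd': array([ 4.25430100e-05,  2.03255599e-03,  7.58004355e-04, -1.80015454e-04,
       -2.15818801e-03,  5.71861946e-04]), 'tau': array([-1.42030214e-03, -4.42344689e+01, -1.78026187e+01, -2.41105254e-04,
        8.48252792e-03,  2.08766593e-06]), 'tcp_pos': array([0.20498609, 0.58964762, 0.23032442]), 'tool_rot': array([ 1.66609424e-01,  9.86022355e-01, -1.04727661e-03, -3.44750835e-04]), 'force': array([-0.49790775,  0.76134421, -0.30259953]), 'ft_torque': array([ 0.03978564,  0.00306273, -0.02486849]), 'gripper_force': 0.0, 'finger_gap': 0.9963727215040296}
top 525.4369421925502 326.5167515664197 233.21666539280793 [[ 0.00193588 -0.99996198  0.00850265]
 [-0.98745348 -0.00325409 -0.15787664]
 [ 0.15789831 -0.00809034 -0.98742224]] [-0.00600649  0.55925549  1.1267485 ]
side 552.2133257519638 319.7165355169327 244.54513427388378 [[-0.97841069 -0.20664462 -0.00324379]
 [-0.13388552  0.64571504 -0.75174913]
 [ 0.15743948 -0.73508509 -0.65944122]] [0.54365766 0.15063617 1.16177624]
```

View pics/top0.png

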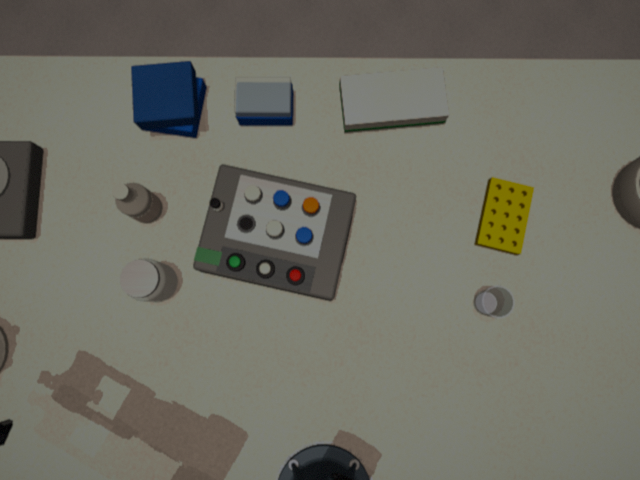

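View pics/side0.png

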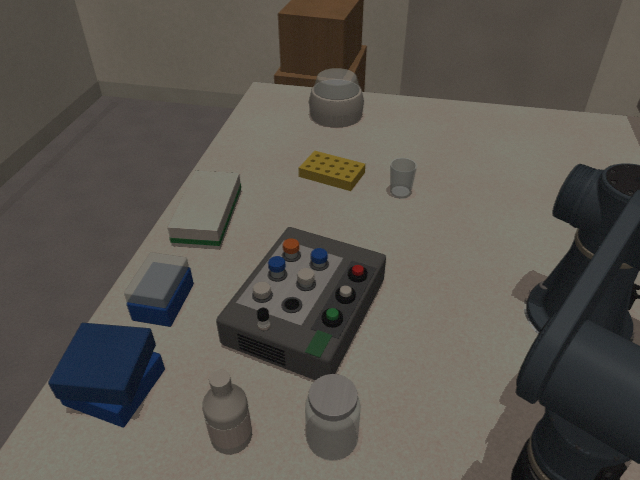

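Top view: orange cap at about (311,205), in the far row at the right (-y) end; green key at (235,261), the left key. Side view: orange cap at (291,246), green key at (333,316). The empty socket is at (246,224) in the top view.

```bash
cat > h.py <<'E'
import numpy as np,cv2
from station import manip
def mask(px,col):
    h=cv2.cvtColor(cv2.GaussianBlur(px,(3,3),0),cv2.COLOR_BGR2HSV)
    lo,hi={"orange":((6,150,110),(20,255,255)),"green":((50,140,60),(75,255,255)),"red":((0,170,90),(4,255,255)),"blue":((100,150,90),(120,255,255))}[col]
    return cv2.inRange(h,lo,hi)
def blobs(px,col,roi):
    m=mask(px,col);k=np.zeros_like(m);x0,y0,x1,y1=roi;k[y0:y1,x0:x1]=255
    n,_,st,c=cv2.connectedComponentsWithStats(m&k)
    return [(c[i],st[i]) for i in range(1,n) if st[i,4]>25]
def ray(c,uv):
    d=c["R"].T@np.array([(uv[0]-c["cx"])/c["fx"],(uv[1]-c["cy"])/c["fy"],1]);return -c["R"].T@c["t"],d
def onz(c,uv,z):
    o,d=ray(c,uv);return o+d*(z-o[2])/d[2]
def proj(c,X):
    p=c["R"]@X+c["t"];return np.array([c["fx"]*p[0]/p[2]+c["cx"],c["fy"]*p[1]/p[2]+c["cy"]])
def tri(c1,u1,c2,u2):
    o1,d1=ray(c1,u1);o2,d2=ray(c2,u2)
    a=np.linalg.lstsq(np.c_[d1,-d2],o2-o1,rcond=None)[0]
    p,q=o1+a[0]*d1,o2+a[1]*d2;return (p+q)/2,np.linalg.norm(p-q)
E
python3 - <<'E'
from h import *
np.set_printoptions(precision=4,suppress=True)
T=manip.snapshot("top");S=manip.snapshot("side")
for col in("orange","green","red","blue"):
    a=blobs(T["pixels"],col,(190,160,360,300));b=blobs(S["pixels"],col,(215,225,390,380))
    print(col,[(x[0],x[1]) for x in a],[(x[0],x[1]) for x in b])
    for x in a:
        print("  z.107",onz(T,x[0],.107),"z.105",onz(T,x[0],.105),"z.125",onz(T,x[0],.125))
        for y in b: print("   tri",tri(T,x[0],S,y[0]))
t=cv2.resize(T["pixels"][155:305,185:365],None,fx=4,fy=4,interpolation=cv2.INTER_CUBIC);cv2.imwrite("pics/tc.png",t)
s=cv2.resize(S["pixels"][225:375,215:395],None,fx=4,fy=4,interpolation=cv2.INTER_CUBIC);cv2.imwrite("pics/sc.png",s)
E
```

```text
orange [(array([310.2275, 204.1856]), array([303, 198,  16,  14, 167], dtype=int32))] [(array([290.3107, 243.1359]), array([283, 239,  15,   9, 103], dtype=int32))]
  z.107 [0.6117 0.0307 0.107 ] z.105 [0.6121 0.0308 0.105 ] z.125 [0.6078 0.0303 0.125 ]
   tri (array([0.6101, 0.0305, 0.1214]), np.float64(0.003104722346165279))
green [(array([234.0722, 261.1546]), array([229, 256,  11,  11,  97], dtype=int32))] [(array([332.0533, 312.88  ]), array([327, 309,  11,   9,  75], dtype=int32))]
  z.107 [0.4896 0.1888 0.107 ] z.105 [0.4898 0.1892 0.105 ] z.125 [0.4877 0.1858 0.125 ]
   tri (array([0.4908, 0.1892, 0.1056]), np.float64(0.002097604367120505))
red [(array([294.7957, 274.8387]), array([290, 270,  11,  11,  93], dtype=int32))] [(array([357.5968, 268.5323]), array([353, 265,  10,   8,  62], dtype=int32))]
  z.107 [0.4613 0.0618 0.107 ] z.105 [0.4615 0.0619 0.105 ] z.125 [0.4599 0.0609 0.125 ]
   tri (array([0.4626, 0.0619, 0.1062]), np.float64(0.002361539140166663))
blue [(array([280.4658, 197.5839]), array([274, 191,  14,  14, 161], dtype=int32)), (array([303.5  , 234.494]), array([296, 228,  16,  14, 168], dtype=int32))] [(array([318.8182, 252.7532]), array([313, 249,  13,   8,  77], dtype=int32)), (array([275.978, 260.989]), array([270, 257,  13,   9,  91], dtype=int32))]
  z.107 [0.6258 0.0942 0.107 ] z.105 [0.6263 0.0944 0.105 ] z.125 [0.6217 0.0927 0.125 ]
   tri (array([0.5741, 0.0885, 0.1674]), np.float64(0.07364575727409103))
   tri (array([0.6236, 0.093 , 0.1246]), np.float64(0.003640096761166583))
  z.107 [0.5464 0.0445 0.107 ] z.105 [0.5467 0.0445 0.105 ] z.125 [0.5436 0.0438 0.125 ]
   tri (array([0.5462, 0.0442, 0.1181]), np.float64(0.003174127496097082))
   tri (array([0.5935, 0.0528, 0.0859]), np.float64(0.08783757216862077))
```

View pics/tc.png

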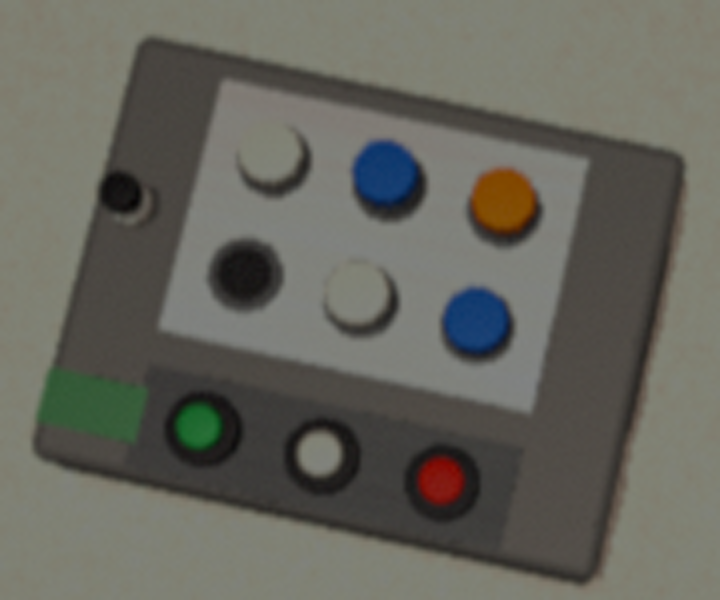

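View pics/sc.png

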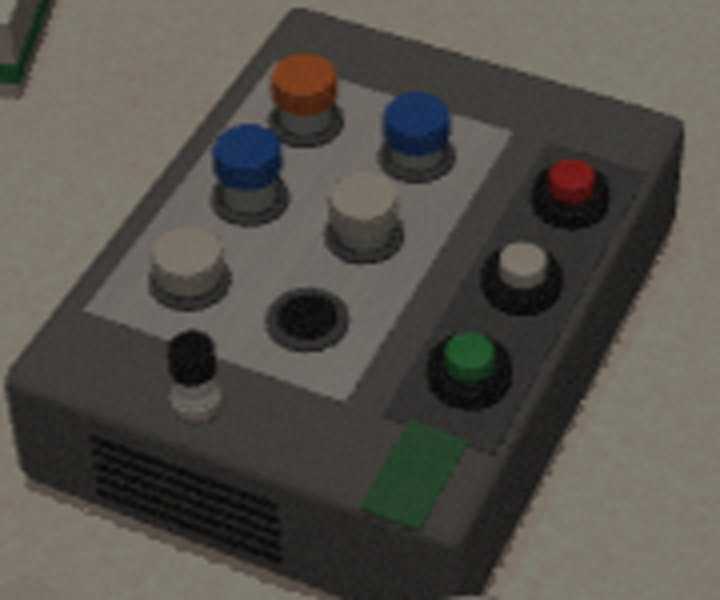

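Crops: the orange cap is at top-crop (503,202) and the green key at (198,427). In the side crop the orange tube stands clearly proud, and blue and white tubes stand beside it. Green to red measures 130 mm, as specified. That gives a heater yaw of -12.55° and an orange axis from the layout of (0.609, 0.030), which agrees with the triangulated (0.610, 0.0305, 0.121). I'm moving over with the jaw shut.

Request:
{"fn": "step_arm", "kwargs": {"commands": [-0.02,-0.014,0,0,0,0,-0.06,-0.042,0,0,0,0,-0.1,-0.07,0,0,0,0,-0.14,-0.098,0,0,0,0,-0.18,-0.126,0,0,0,0,-0.22,-0.154,0,0,0,0,-0.26,-0.182,0,0,0,0,-0.3,-0.21,0,0,0,0,-0.34,-0.238,0,0,0,0,-0.38,-0.266,0,0,0,0], "jaw": 0, "grip_force": 20}}

```text
t: 1.2
tcp_pos: [0.4777, 0.2124, 0.2314]
tool_rot: [0.167, 0.986, 0.0, 0.0]
force: [-0.4, 0.6, 0.6]
finger_gap: -0.004
gripper_force: 0.0
```

Request:
{"fn": "step_arm", "kwargs": {"commands": [-0.04,-0.028,0,0,0,0,-0.08,-0.056,0,0,0,0,-0.12,-0.084,0,0,0,0,-0.16,-0.112,0,0,0,0,-0.175,-0.122,0,0,0,0,-0.185,-0.1296,0,0,0,0,-0.1853,-0.1296,0.02,0,0,0,-0.1853,-0.1296,0.04,0,0,0,-0.1853,-0.1296,0.05,0,0,0,-0.1853,-0.1296,0.05,0,0,0]}}

```text
t: 2.2
tcp_pos: [0.6074, 0.0321, 0.1797]
tool_rot: [0.166, 0.986, 0.0, -0.002]
force: [0.7, 0.2, -0.4]
finger_gap: -0.002
gripper_force: 0.0
```

```bash
cat > rel.py <<'E'
from h import *
from scipy.spatial.transform import Rotation as Ro
import sys
np.set_printoptions(precision=4,suppress=True)
s=manip.sense();R=Ro.from_quat(s["tool_rot"])
print(s["t"],s["tcp_pos"],s["force"],s["finger_gap"],"tool z",R.apply([0,0,1]))
for n,p in dict(orange=(.609,.0303,.105),green=(.4896,.1888,.107)).items(): print(n,R.inv().apply(np.array(p)-s["tcp_pos"]))
E
python3 rel.py
python3 - <<'E'
from h import *
T=manip.snapshot("top");S=manip.snapshot("side")
t=T["pixels"][155:305,185:365];s=S["pixels"][175:325,235:415]
cv2.imwrite("pics/m1.png",cv2.resize(np.hstack([t,s]),None,fx=2.2,fy=2.2,interpolation=cv2.INTER_CUBIC))
E
```

```text
2.2 [0.6074 0.0321 0.1797] [ 0.725   0.1855 -0.3715] -0.001930245122687405 tool z [-0.0046  0.0008 -1.    ]
orange [-0.0025 -0.0011  0.0747]
green [0.1622 0.1096 0.0733]
```

View pics/m1.png

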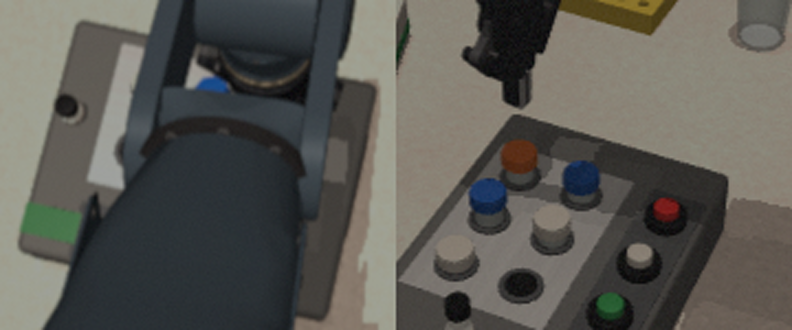

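The side view shows the shut fingertips right above the orange cap (crop (518,100) over (518,155)). I'm going lower and letting the arm settle.

Request:
{"fn": "step_arm", "kwargs": {"commands": [0,0,0.01,0,0,0,0,0,0.02,0,0,0,0,0,0.03,0,0,0,0,0,0.035,0,0,0,0,0,0.038,0,0,0,0,0,0.04,0,0,0,0,0,0.04,0,0,0,0,0,0.04,0,0,0,0,0,0.04,0,0,0,0,0,0.04,0,0,0]}}

```text
t: 3.3
tcp_pos: [0.6095, 0.0309, 0.1417]
tool_rot: [0.167, 0.986, 0.0, 0.0]
force: [0.1, 0.2, -0.6]
finger_gap: 0.003
gripper_force: 0.0
```

```bash
python3 rel.py
```

```text
3.3 [0.6095 0.0309 0.1417] [ 0.1113  0.1779 -0.626 ] 0.0028563495901510576 tool z [ 0.0007 -0.0001 -1.    ]
orange [ 0.0003 -0.0007  0.0366]
green [0.1651 0.1098 0.0346]
```

Request:
{"fn": "step_arm", "kwargs": {"commands": [0,0,0.003,0,0,0,0,0,0.006,0,0,0,0,0,0.009,0,0,0,0,0,0.012,0,0,0,0,0,0.015,0,0,0,0,0,0.018,0,0,0,0,0,0.021,0,0,0,0,0,0.024,0,0,0,0,0,0.027,0,0,0,0,0,0.029,0,0,0]}}

```text
t: 4.3
tcp_pos: [0.6092, 0.0309, 0.1124]
tool_rot: [0.167, 0.986, -0.0, 0.0]
force: [-1.0, -0.5, 4.6]
finger_gap: 0.001
gripper_force: 2.2
```

Request:
{"fn": "step_arm", "kwargs": {"commands": [0,0,0.001,0,0,0,0,0,0.002,0,0,0,0,0,0.003,0,0,0,0,0,0.004,0,0,0,0,0,0.004,0,0,0,0,0,0.005,0,0,0,0,0,0.005,0,0,0,0,0,0.006,0,0,0,0,0,0.006,0,0,0,0,0,0.006,0,0,0]}}

```text
t: 5.3
tcp_pos: [0.6092, 0.0309, 0.1062]
tool_rot: [0.167, 0.986, -0.0, -0.0]
force: [-0.5, 0.7, 2.4]
finger_gap: -0.003
gripper_force: 1.5
```

Request:
{"fn": "step_arm", "kwargs": {"commands": [0,0,0.0002,0,0,0,0,0,0.0004,0,0,0,0,0,0.0006,0,0,0,0,0,0.0008,0,0,0,0,0,0.001,0,0,0,0,0,0.001,0,0,0,0,0,0.001,0,0,0,0,0,0.001,0,0,0,0,0,0.001,0,0,0,0,0,0.001,0,0,0]}}

```text
t: 6.3
tcp_pos: [0.6092, 0.0309, 0.1053]
tool_rot: [0.167, 0.986, -0.0, -0.0]
force: [-0.8, 0.5, 2.1]
finger_gap: -0.001
gripper_force: 1.9
```

Request:
{"fn": "step_arm", "kwargs": {"commands": [0,0,0.0001,0,0,0,0,0,0.0002,0,0,0,0,0,0.0003,0,0,0,0,0,0.0004,0,0,0,0,0,0.0005,0,0,0,0,0,0.0006,0,0,0,0,0,0.0006,0,0,0,0,0,0.0006,0,0,0,0,0,0.0006,0,0,0,0,0,0.0006,0,0,0]}}

```text
t: 7.3
tcp_pos: [0.6093, 0.0309, 0.1051]
tool_rot: [0.167, 0.986, -0.0, 0.0]
force: [-2.3, 0.4, 6.7]
finger_gap: 0.001
gripper_force: 3.0
```

Request:
{"fn": "step_arm", "kwargs": {"commands": [0,0,0.0001,0,0,0,0,0,0.0002,0,0,0,0,0,0.0003,0,0,0,0,0,0.0004,0,0,0,0,0,0.0005,0,0,0,0,0,0.0006,0,0,0,0,0,0.0007,0,0,0,0,0,0.0007,0,0,0,0,0,0.0007,0,0,0,0,0,0.0007,0,0,0]}}

```text
t: 8.3
tcp_pos: [0.6093, 0.0309, 0.1051]
tool_rot: [0.167, 0.986, -0.0, 0.0]
force: [-2.9, 0.7, 8.4]
finger_gap: -0.001
gripper_force: 4.8
```

It is home: the cap stopped at z = 0.1051 while the force rose to 8.4 N. I'm retracting and moving over the green key.

Request:
{"fn": "step_arm", "kwargs": {"commands": [0,0,-0.005,0,0,0,0,0,-0.02,0,0,0,0,0,-0.04,0,0,0,0,0,-0.06,0,0,0,0,0,-0.07,0,0,0,0.02,0.013,-0.075,0,0,0,0.05,0.033,-0.075,0,0,0,0.08,0.053,-0.075,0,0,0,0.11,0.073,-0.075,0,0,0,0.135,0.09,-0.075,0,0,0]}}

```text
t: 9.3
tcp_pos: [0.5097, 0.1614, 0.1784]
tool_rot: [0.167, 0.986, -0.0, -0.001]
force: [1.1, 0.1, -0.1]
finger_gap: 0.002
gripper_force: 0.0
```

Request:
{"fn": "step_arm", "kwargs": {"commands": [0.02,0.013,0,0,0,0,0.03,0.0195,0,0,0,0,0.03,0.0195,0.01,0,0,0,0.03,0.0195,0.025,0,0,0,0.03,0.0195,0.04,0,0,0,0.03,0.0195,0.048,0,0,0,0.03,0.0195,0.05,0,0,0,0.03,0.0195,0.05,0,0,0,0.03,0.0195,0.05,0,0,0,0.03,0.0195,0.05,0,0,0]}}

```text
t: 10.3
tcp_pos: [0.49, 0.1885, 0.1296]
tool_rot: [0.167, 0.986, 0.0, 0.001]
force: [0.2, 0.1, 0.7]
finger_gap: 0.0
gripper_force: 0.0
```

```bash
python3 rel.py
python3 - <<'E'
from h import *
T=manip.snapshot("top");S=manip.snapshot("side")
for a in blobs(S["pixels"],"orange",(215,225,390,380)): print(a)
t=T["pixels"][155:305,185:365];s=S["pixels"][215:365,225:405]
cv2.imwrite("pics/m2.png",cv2.resize(np.hstack([t,s]),None,fx=2.2,fy=2.2,interpolation=cv2.INTER_CUBIC))
E
```

```text
10.3 [0.49   0.1885 0.1296] [0.1997 0.063  0.6988] 0.0004488964429571173 tool z [ 0.0015  0.0002 -1.    ]
orange [-0.1644 -0.1103  0.0247]
green [0.0005 0.0001 0.0226]
(array([290.73275862, 249.29310345]), array([284, 245,  15,  10, 116], dtype=int32))
```

View pics/m2.png

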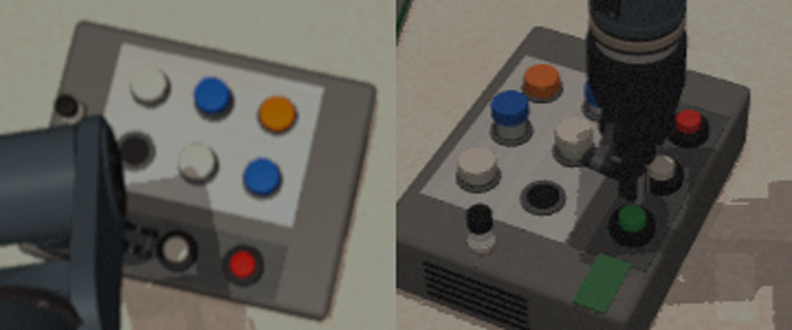

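The orange cap (side crop (542,82)) now rests on its ring and its centroid is 6 px lower. The other tubes are unchanged, and the fingertips are directly above the green key (632,215). Pressing now.

Request:
{"fn": "step_arm", "kwargs": {"commands": [0,0,0.004,0,0,0,0,0,0.009,0,0,0,0,0,0.014,0,0,0,0,0,0.018,0,0,0,0,0,0.02,0,0,0,0,0,0.022,0,0,0,0,0,0.0235,0,0,0,0,0,0.025,0,0,0,0,0,0.026,0,0,0,0,0,0.027,0,0,0]}}

```text
t: 11.4
tcp_pos: [0.4893, 0.1885, 0.1022]
tool_rot: [0.167, 0.986, -0.0, -0.0]
force: [-1.5, -0.5, 4.6]
finger_gap: -0.003
gripper_force: 2.1
```

Request:
{"fn": "step_arm", "kwargs": {"commands": [0,0,0.0003,0,0,0,0,0,0.0006,0,0,0,0,0,0.0009,0,0,0,0,0,0.0012,0,0,0,0,0,0.0014,0,0,0,0,0,0.0016,0,0,0,0,0,0.0016,0,0,0,0,0,0.0016,0,0,0,0,0,0.0016,0,0,0,0,0,0.0016,0,0,0]}}

```text
t: 12.4
tcp_pos: [0.4893, 0.1885, 0.101]
tool_rot: [0.167, 0.986, -0.0, 0.0]
force: [-2.5, -0.5, 8.8]
finger_gap: -0.002
gripper_force: 4.4
```

The key is fully down: z = 0.101 at 8.8 N. Releasing and withdrawing.

Request:
{"fn": "step_arm", "kwargs": {"commands": [0,0,-0.003,0,0,0,0,0,-0.008,0,0,0,0,0,-0.02,0,0,0,0,0,-0.045,0,0,0,0,0,-0.075,0,0,0,0,0,-0.105,0,0,0,0,0,-0.125,0,0,0,0,0,-0.13,0,0,0,0,0,-0.13,0,0,0,0,0,-0.13,0,0,0]}}

```text
t: 13.4
tcp_pos: [0.4887, 0.1884, 0.2295]
tool_rot: [0.167, 0.986, -0.0, -0.001]
force: [-0.3, -0.2, -0.8]
finger_gap: 0.002
gripper_force: 0.0
```

Request:
{"fn": "step_arm", "kwargs": {"commands": [0.02,0.02,0,0,0,0,0.04,0.05,0,0,0,0,0.06,0.08,0,0,0,0,0.08,0.11,0,0,0,0,0.1,0.14,0,0,0,0,0.12,0.17,0,0,0,0,0.13,0.19,0,0,0,0,0.135,0.2,0,0,0,0,0.135,0.2,0,0,0,0,0.135,0.2,0,0,0,0]}}

```text
t: 14.4
tcp_pos: [0.4274, 0.4207, 0.2295]
tool_rot: [0.167, 0.986, -0.001, -0.001]
force: [-0.2, -0.5, -0.4]
finger_gap: 0.001
gripper_force: 0.0
```

Run:
```python
from h import *
T=manip.snapshot("top");S=manip.snapshot("side")
for c in("orange","green","red","blue"): print(c,[tri(T,a[0],S,b[0]) for a in blobs(T["pixels"],c,(190,160,360,300)) for b in blobs(S["pixels"],c,(215,225,390,380))])
cv2.imwrite("pics/m3.png",np.hstack([cv2.resize(x["pixels"],(400,300)) for x in(T,S)]))
```

```text
orange [(array([0.61033349, 0.03058098, 0.10347224]), np.float64(0.001481141117231503))]
green []
red []
blue [(array([0.57733421, 0.08855434, 0.16290409]), np.float64(0.06933531906856372)), (array([0.62366551, 0.09294466, 0.12252374]), np.float64(0.0028990880190445773)), (array([0.5492819 , 0.0444709 , 0.11404787]), np.float64(0.008089063661795078)), (array([0.59353948, 0.05272512, 0.08354699]), np.float64(0.08724121356862789))]
```

View pics/m3.png

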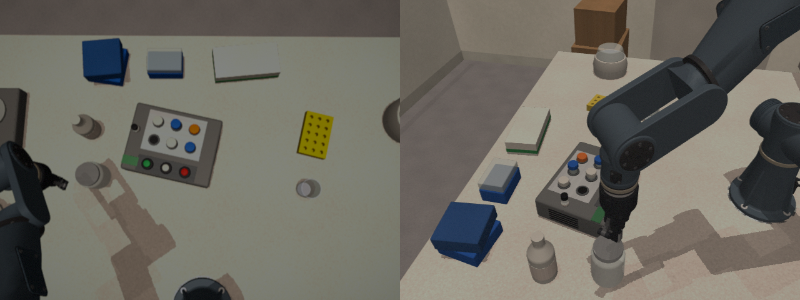

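The picture shows the orange cap home (triangulated z about 0.1035; the fingertip contact gave 0.105). The other things are undisturbed, and the gripper hangs clear at z = 0.23, about 100 mm above the jar.

```bash
python3 -c "
from station import manip
print(manip.sign_off())"
```

```text
the job is handed in; nothing more can be done
None
```

I pushed the orange tube fully home (it stopped at z = 0.105 m, 8.4 N), pressed the green key right down (8.8 N) and released it, then withdrew clear and handed the job in at about 14.5 s; the arm hid the keys in the last side view, so I did not measure the green key's return.

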